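# Blow the dust off the fired ware

## Task

Get the fired ware ready for glazing by blowing off its dust: lay the brush that was left on the blow-off tray in the open tool box, stand every unglazed off-white piece (two to four of them) upright on the tray, set down gently, then swing the hold-down frame over until its nose rests in the catch. Only with the frame closed, press the big two-stage key to its first click and keep it there for a good second so that the extraction runs up, then press it fully home for the air blast and let it go. Leave the saucer, the glaze bottle and the lidded pot alone.

Things in the scene. Friction and masses are not known exactly. Their poses are not given: they have to be found in the camera images.
- tumbler_mid (a point): Fired, unglazed off-white ceramic piece: plain tumbler shape widening upwards, 58 mm across at the foot, 61 mm half-way up, 64 mm at the rim, 64 mm tall. The point is at the centre of the piece, half-way up (z axis = its upright axis). About 160 g. May be absent.
- inkpot_mid (a point): Fired, unglazed off-white ceramic piece: ink-bottle shape, straight body 60 mm across up to 36 mm, then a narrow neck 28 to 32 mm across, 62 mm tall. The point is at the centre of the piece, half-way up (z axis = its upright axis). About 160 g. May be absent.
- rook_mid (a point): Fired, unglazed off-white ceramic piece: chess-rook shape, foot 62 mm across and 10 mm high, straight shaft 46 mm across from 18 to 46 mm up, head 56 mm across, 66 mm tall. The point is at the centre of the piece, half-way up (z axis = its upright axis). About 160 g. May be absent.
- jar_mid (a point): Fired, unglazed off-white ceramic piece: jar with closed lid and small knob, 60 mm across from 6 to 42 mm up, 60 mm tall with the 16 mm wide knob. The point is at the centre of the piece, half-way up (z axis = its upright axis). About 160 g. May be absent.
- tray_floor (a point): Fixed flat blow-off tray, an aluminium plate 240 mm (x) by 244 mm (y), 8 mm thick, no rim. Point: centre of its top face, 8 mm above the table; x points away from the robot to a pipe with air nozzles (142 mm off, 56 mm high), y to the frame's hinge. Four dark round marks at x = +-45, y = +-45 mm show where pieces fit; a little beside them will do too.
- frame (a joint): Hold-down frame of two steel bars 100 mm apart, 232 mm long, with a 44 mm nose at the free end. Angle in rad: 0 = closed, level over the tray, nose in the catch (underside 81 mm above the tray plate, clear of upright pieces); 1.57 upright; 2.1 leaning back outside. Starts open at 1.5 to 1.72. Stiff hinge (0.35 N m): stays where left; 2 to 6 N at the handle moves it.
- frame_hinge (a point): Point on the frame's hinge axis, midway between two hinge posts 105 mm tall, 133 mm from the tray's centre along its +y, 95 mm above the table; the axis runs along the tray's x. The catch, a forked post 112 mm tall, stands 133 mm from the centre at the other end.
- frame_handle (a point): Middle of the frame's handle, a black round bar 20 mm thick, 80 mm long along the tray's x, on two struts. It is 110 mm from the hinge along the frame and 80 mm off the frame, on the side that is on top when closed and outside, away from the tray, when upright. Push it over from outside, then down.
- key_top (a point): Centre of the top of the two-stage key: black round cap 48 mm across on a fixed grey box 130 x 110 x 50 mm. Top 81 mm above the table when released; it moves with the cap. Press straight down: first stage 8 mm, 1 to 3 N, then the firm first click (nothing moves until 9 N), then the second stage, 6 mm more, 9 to 13 N, to fully home. Springs back by itself.
- key_first (a joint): First-stage travel of the key in m: 0 released, 0.008 at the first click.
- key_second (a joint): Second-stage travel of the key in m: 0 until the first click is passed, 0.006 fully home.
- toolbox: Open plywood tool box, fixed, 220 mm (x) by 130 mm (y) outside, walls 5 mm thick and 35 mm high, floor 5 mm thick. Origin at the centre of its underside, on the table.
- brush_mid (a point): Bench brush, lying bristles down on the blow-off tray at the start: 150 mm long along its x axis. Wooden handle 24 mm wide and 24 mm high from x = -75 to +10 mm, head 40 mm wide and 28 mm high from +10 to +75 mm. The point is on its centre line in the middle of its length, 12 mm above its underside. 90 g.
- saucer: Bystander: low terracotta saucer, 76 mm across, 20 mm high; stands in the row with the pieces. Leave alone. Origin at the centre of its underside.
- glazejar: Bystander: closed amber glaze bottle with a black cap, 64 mm across, 130 mm tall, to the right of the tray. Leave alone. Origin at its underside.
- pot: Bystander: lidded glazed pot, 84 mm across, 80 mm tall, to the left of the tray. Leave alone. Origin at its underside.

How it is judged:
By the outcome, as a careful person would: the job done as asked, in the order asked, and still so for the second after the job is handed in, with the robot touching nothing.
Of tumbler, inkpot, rook, jar only 2 to 4 are there at a start; the rules pass over those that are not, and their reading is None.
At some moment in a run one of tumbler, inkpot, rook, jar may be knocked a few centimetres aside while the robot is not near it.
It also fails if it takes over 210 s, if anything falls off the work surface, if the arm or the gripper's body presses on something with over 40 N, if the wrist force passes 120 N, or if a joint passes its speed limit or range.

## Robot

A 7-joint arm with a two-finger parallel gripper is mounted at the origin on the work surface. World frame = base frame: x ahead of the robot, y to its left, z up, the work surface at z = 0. Lengths are in mm, angles in rad, forces in N, time in s.
With the tool pointing down it reaches from about 350 to 900 mm from the base axis. Payload 19.9 kg.
Tool frame: the origin (TCP) lies at the very end of the fingers, on their centre line; the grasp point (between the pads) lies 19 mm behind it; z points along the fingers, y is the line along which they close (so a half turn about z gives the same grasp; the last joint's range is limited). The gripper opens to 85 mm and grips with 20 to 120 N. Pads are 22 mm wide; open, the fingers measure 114 mm over their backs; the gripper's body (76 mm by 85 mm) begins 54 mm behind the grasp point. The pads swing forward as they close: fully open they stand 13 mm farther back than shut.
Start: joints at [1.208, 0.417, -0.01, 1.614, 0.005, 1.111, -0.053], TCP at [197.666, -592.899, 231.26] pointing down, gripper open.
Joint ranges: [-2.81, 2.81], [-0.39, 2.02], [-1.27, 1.25], [0.06, 2.57], [-1.19, 4.33], [0.19, 2], [-2.82, 2.82]. Speed limits (rad/s): [1.89, 1.89, 2.39, 2.39, 3.01, 3.01, 3.01].

## Interface

Orientations are given as a unit quaternion [x, y, z, w].
In Python, from workcell import r, eoat, planner, readout, eyes, finish_job gives the robot as it stands. The module is installed in compiled form; this text tells all that it offers. Calls block until the motion is done:
- r.goto(position, orientation): joint-space move of the TCP to a pose.
- r.line_to(position, max_speed=150, frame=None): straight line of the TCP; frame=None keeps the orientation; max_speed is the mean speed in mm/s.
- r.move_j(angles): joint-space move.
- eoat.gripper_open() and eoat.grasp(): open the fingers fully, or close them until they stop; the grip force is fixed at half the most.
- r.pause(seconds).
- planner.ik(position, orientation): joint angles nearest the present ones, or None.
- readout.observe(): the state.
- eyes.get_image(name): name is "scene" or "side" or "wrist"; returns (picture, depth): 400x640x3 uint8, red, green, blue; 400x640 float32, mm along the optical axis (not along the pixel's ray), 0 where there is no reading.
- eyes.camera_model(name): a dict with "K" (3x3 intrinsics, pixels), "position" and "orientation" of the camera in the world. Camera axes: x right, y down, z forward; pixel columns grow to the right and rows downward; lengths in mm; the calibration is good to about 2 mm. A picture is of the moment at which its call begins: read the wrist's pose just before it. camera_model takes no time and is no camera call; for the wrist camera it gives the pose at the moment of the call.
A pose or a line that the arm cannot do raises r.PlanningError and nothing moves.
- finish_job(): hands the job in; it is judged then, once.
The state is a dict: "t": time; "joint_pos": joint angles; "joint_vel": joint speeds; "joint_efforts": joint torques, N m; "ee_pos": TCP position; "orientation": TCP orientation; "force": force on the tool from outside, world axes, zero at the start; "moment": the same for the moment, N m; "width": opening from 0.0 (shut) to 1.0 (fully open); "finger_force": force on a finger pad.
Only numpy, scipy, OpenCV 4.12 (cv2) and the standard library are available. Lean on these libraries where they do the work, as an engineer would, in place of code of your own. Each camera call takes 0.05 s, during which the arm holds its last target. There are 200 camera calls.

## Working session

There is one attempt and no reset: what is moved stays moved. The work goes in short steps, each a Python script; the robot and the scene stay as the last script left them, time stands still between calls to the robot, and variables do not carry over. Pictures are saved under pics/ and viewed, at most 14 in all, crops included, and the job is handed in when it is done.

```bash
mkdir -p pics; ls; python3 - <<'E'
from workcell import r,eoat,planner,readout,eyes
import cv2,numpy as np
for n in ["scene","side","wrist"]:
    im,d=eyes.get_image(n); cv2.imwrite(f"pics/a_{n}.png",im[:,:,::-1]); np.savez(f"pics/a_{n}.npz",im=im,d=d)
    m=eyes.camera_model(n); print(n,{k:np.round(v,3).tolist() for k,v in m.items() if k in("K","position","orientation")}, (d==0).mean())
o=readout.observe(); print({k:np.round(v,3) for k,v in o.items()})
E
```

```text
pics
scene {'K': [[456.764, 0.0, 315.559], [0.0, 456.764, 200.354], [0.0, 0.0, 1.0]], 'position': [1438.26, -133.662, 940.446], 'orientation': [0.705, 0.579, -0.267, -0.311]} 0.00466796875
side {'K': [[446.922, 0.0, 315.163], [0.0, 446.922, 201.161], [0.0, 0.0, 1.0]], 'position': [-168.057, 926.735, 1061.579], 'orientation': [-0.286, 0.854, -0.412, 0.138]} 0.00634765625
wrist {'K': [[284.399, 0.0, 316.182], [0.0, 284.399, 203.296], [0.0, 0.0, 1.0]], 'position': [270.121, -569.129, 372.956], 'orientation': [0.802, -0.578, -0.089, 0.123]} 0.00396484375
{'t': np.float64(0.15), 'joint_pos': array([ 1.207,  0.418, -0.01 ,  1.614,  0.005,  1.111, -0.053]), 'joint_vel': array([ 0.001, -0.003, -0.001, -0.001, -0.001,  0.   ,  0.001]), 'joint_efforts': array([ 1.0000e-03, -8.6474e+01,  6.7900e-01, -4.3505e+01,  1.9000e-02,
        6.0000e-03, -0.0000e+00]), 'ee_pos': array([ 197.587, -592.649,  230.806]), 'orientation': array([ 0.987,  0.16 , -0.   , -0.   ]), 'force': array([0.427, 0.016, 0.387]), 'moment': array([0.013, 0.011, 0.018]), 'finger_force': np.float64(0.0), 'width': np.float64(1.001)}
```

View pictures.

View pics/a_scene.png

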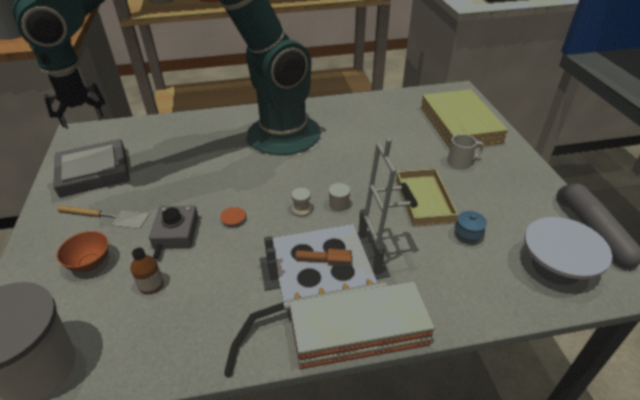

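View pics/a_side.png

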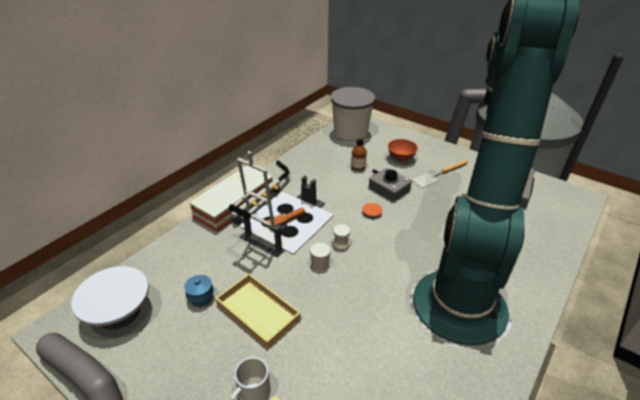

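```bash
cat > h.py <<'E'
import numpy as np,cv2
from scipy.spatial.transform import Rotation as R
from workcell import r,eoat,planner,readout,eyes
def shot(n,save=None):
    m=eyes.camera_model(n); im,d=eyes.get_image(n)
    if save: cv2.imwrite(f"pics/{save}.png",im[:,:,::-1])
    return im,d,m
def cloud(d,m):
    K=np.array(m["K"]); v,u=np.mgrid[:d.shape[0],:d.shape[1]]
    c=np.dstack([(u-K[0,2])/K[0,0]*d,(v-K[1,2])/K[1,1]*d,d])
    return c@R.from_quat(m["orientation"]).as_matrix().T+np.array(m["position"])
def proj(p,m):
    c=(np.atleast_2d(p)-m["position"])@R.from_quat(m["orientation"]).as_matrix(); h=c@np.array(m["K"]).T
    return h[:,:2]/h[:,2:]
def down(a): # tool pointing down, closing axis (tool y) at world angle a
    y=np.array([np.cos(a),np.sin(a),0]); z=np.array([0,0,-1.]); x=np.cross(y,z)
    return R.from_matrix(np.column_stack([x,y,z])).as_quat()
E
python3 - <<'E'
from h import *
ims=[]
for n,(x,y) in {"scene":(220,130),"side":(170,140)}.items():
    f=np.load(f"pics/a_{n}.npz"); m=eyes.camera_model(n); P=cloud(f["d"],m)
    ims.append(cv2.resize(f["im"][y:y+170,x:x+230],None,fx=2.3,fy=2.3,interpolation=cv2.INTER_CUBIC)[:300 if 0 else 391])
    pts={"scene":dict(p1=(301,193),p2=(340,190),sau=(233,216),key=(172,212),mark1=(297,248),mark2=(309,278),mark3=(331,247),mark4=(343,271),brL=(300,255),brR=(349,257),catch=(271,245),boxc=(428,197),pot=(470,218),ftop=(382,147),handle=(408,195)),
     "side":dict(p1=(342,231),p2=(320,250),sau=(372,210),key=(390,173),boxc=(258,310),catch=(309,183),brR=(280,221),brL=(300,212),pot=(199,285))}[n]
    for k,(u,v) in pts.items(): print(n,k,np.round(np.median(P[v-1:v+2,u-1:u+2].reshape(-1,3),0)),f["im"][v,u])
cv2.imwrite("pics/crops.png",np.hstack([cv2.resize(i,(400,296)) for i in ims])[:,:,::-1])
E
```

```text
scene p1 [426.  -1.  64.] [143 148 137]
scene p2 [432. 116.  64.] [144 148 138]
scene sau [ 428. -207.   12.] [145  83  53]
scene key [ 449. -367.   81.] [36 34 33]
scene mark1 [588. -40.   9.] [45 44 40]
scene mark2 [696. -26.   8.] [46 44 41]
scene mark3 [603.  52.   8.] [56 49 42]
scene mark4 [691.  64.   8.] [46 46 42]
scene brL [634. -39.  31.] [118  79  50]
scene brR [670.  86.  35.] [127  84  51]
scene catch [ 639. -111.   91.] [46 45 43]
scene boxc [455. 392.   5.] [144 149 103]
scene pot [631. 433.  70.] [52 70 78]
scene ftop [611. 168. 330.] [126 127 115]
scene handle [649. 233. 207.] [40 39 35]
side p1 [417.   3.  68.] [224 229 216]
side p2 [424. 115.  64.] [224 228 214]
side sau [ 426. -209.   12.] [220 117  68]
side key [ 449. -366.   81.] [18 17 18]
side boxc [457. 373.   5.] [223 228 162]
side catch [ 722. -212.    3.] [141 143 128]
side brR [637.  63.  37.] [176 104  53]
side brL [618. -24.  29.] [134  75  37]
side pot [615. 446.  70.] [103 155 189]
```

View pics/crops.png

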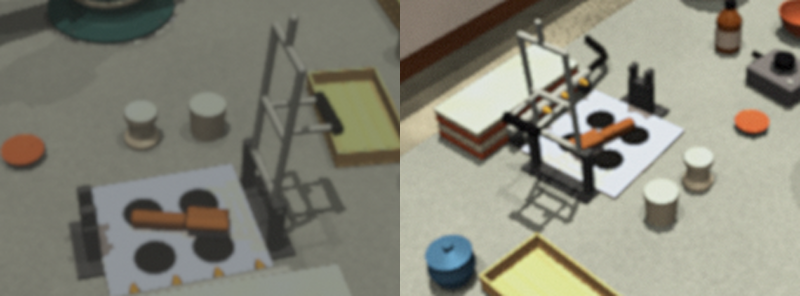

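```bash
python3 - <<'E'
from h import *
r.goto([470,-20,430],down(-np.pi/2)); r.pause(0.3)
im,d,m=shot("wrist","w1"); np.savez("pics/w1.npz",im=im,d=d)
P=cloud(d,m); np.save("pics/w1P.npy",P)
hsv=cv2.cvtColor(im,cv2.COLOR_RGB2HSV)
print(readout.observe()["t"],np.round(m["position"]))
for n in("key",(445,-366,81)),("mark",(640,0,8)): print(n, proj(np.array(n[1],float),m) if isinstance(n,tuple) else 0)
E
```

```text
2.8667 [546. -21. 572.]
('key', (445, -366, 81)) [[513.06476552 174.44593294]]
('mark', (640, 0, 8)) [[304.57716885  59.28938339]]
```

View pics/w1.png

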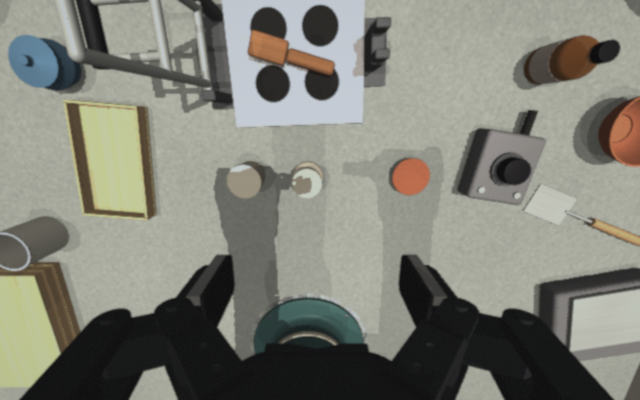

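```bash
cat >> h.py <<'E'
def onplane(uv,z,m):
    K=np.array(m["K"]); uv=np.atleast_2d(uv).astype(float)
    c=np.column_stack([(uv-K[:2,2])/[K[0,0],K[1,1]],np.ones(len(uv))])@R.from_quat(m["orientation"]).as_matrix().T
    p=np.array(m["position"]); return p+c*((z-p[2])/c[:,2:])
E
python3 - <<'E'
from h import *
m=eyes.camera_model("wrist"); f=np.load("pics/w1.npz"); im=f["im"];P=np.load("pics/w1P.npy")
hsv=cv2.cvtColor(im,cv2.COLOR_RGB2HSV); H,S,V=cv2.split(hsv)
def comps(mask,box,amin):
    k=np.zeros_like(mask,np.uint8); x0,y0,x1,y1=box; k[y0:y1,x0:x1]=mask[y0:y1,x0:x1]*255
    return [c for c in cv2.findContours(k,cv2.RETR_EXTERNAL,cv2.CHAIN_APPROX_NONE)[0] if cv2.contourArea(c)>amin]
for c in comps((V<70),(235,0,350,110),150):
    e=cv2.fitEllipse(c); print("mark",np.round(e[0]),np.round(e[1]),np.round(onplane(e[0],8,m)[0],1))
# tray corners
tr=comps((V>180)|((V>165)&(H>100)),(215,0,370,135),3000)
for c in tr:
    a=cv2.approxPolyDP(c,4,True)[:,0]; print("tray",[(tuple(p),np.round(onplane(p,8,m)[0,:2]).tolist()) for p in a])
bm=(H<14)&(S>100)&(V>60)
for c in comps(bm,(235,20,350,90),300):
    q=onplane(c[:,0],33,m)[:,:2].astype(np.float32); print("brush",cv2.minAreaRect(q), [np.round(x,1) for x in cv2.boxPoints(cv2.minAreaRect(q))])
print("brush cloud z", np.percentile(P[55,300:330,2],[5,50,95]).round(1),P[45,265].round(1),P[65,325].round(1))
for n,(x,y,z,rad) in dict(rook=(425,2,45,45),tum=(428,115,45,45),sauc=(425,-208,10,50),key=(447,-366,76,40)).items():
    s=(np.hypot(P[...,0]-x,P[...,1]-y)<rad)&(P[...,2]>z); q=P[s]; t=q[q[:,2]>np.percentile(q[:,2],90)-5]
    c,rr=cv2.minEnclosingCircle(t[:,:2].astype(np.float32)); print(n,np.round(c,1),round(rr,1),"median",t.mean(0).round(1),len(t))
b=(H>20)&(H<40)&(S>50)&(V>100)
for c in comps(b,(60,95,160,225),1000):
    q=onplane(c[:,0],5,m)[:,:2].astype(np.float32); print("box",cv2.minAreaRect(q))
s=(P[...,2]>28)&(P[...,2]<40)&(P[...,0]>330)&(P[...,0]<580)&(P[...,1]>290)&(P[...,1]<470)
print("boxwall",cv2.minAreaRect(P[s][:,:2].astype(np.float32)))
s=(P[...,2]>85)&(P[...,0]>560)&(P[...,1]<-60)&(P[...,1]>-180); print("catch",P[s].mean(0),P[s].min(0),P[s].max(0))
E
```

```text
mark [321.  83.] [29. 33.] [599.9 -29.5   8. ]
mark [272.  83.] [31. 35.] [600.9  59.6   8. ]
mark [269.  22.] [26. 37.] [698.2  61.3   8. ]
mark [320.  25.] [33. 38.] [693.7 -26.8   8. ]
tray [((np.int32(222), np.int32(0)), [731.0, 139.0]), ((np.int32(236), np.int32(126)), [525.0, 133.0]), ((np.int32(362), np.int32(121)), [534.0, -108.0]), ((np.int32(363), np.int32(76)), [612.0, -106.0]), ((np.int32(355), np.int32(77)), [611.0, -92.0]), ((np.int32(353), np.int32(44)), [664.0, -86.0]), ((np.int32(363), np.int32(34)), [680.0, -103.0]), ((np.int32(364), np.int32(0)), [731.0, -102.0])]
brush ((642.3040771484375, 20.128379821777344), (148.38926696777344, 40.21101760864258), 73.3402099609375) [array([601.8, -45.2], dtype=float32), array([640.3, -56.7], dtype=float32), array([682.8,  85.4], dtype=float32), array([644.3,  97. ], dtype=float32)]
brush cloud z [ 6.9 28.1 32.3] [657.   65.1  36.7] [627.4 -36.1  29.9]
rook [462.1  24.2] 9.9 median [462.2  24.1 502.7] 121
tum [428.5 111.8] 31.9 median [429.1 111.3  63.6] 919
sauc [ 427.4 -208.5] 37.6 median [ 427.8 -208.9   17.7] 950
key [ 448.9 -372.9] 24.5 median [ 449.7 -372.1   80.5] 583
box ((452.5703125, 396.1910705566406), (138.27857971191406, 232.22381591796875), 85.08341979980469)
boxwall ((456.71588134765625, 375.06671142578125), (133.13363647460938, 220.00624084472656), 84.81343841552734)
catch [ 650.86245081 -115.15324836  106.60983649] [ 623.24791953 -127.52463627   85.14872328] [ 677.13046889 -105.03335758  113.56812664]
```

```bash
cat >> h.py <<'E'
def pick_a(p,a):
    q=np.array(readout.observe()["joint_pos"]); best=None
    for k in (-1,0,1):
        j=planner.ik(list(p),down(a+k*np.pi))
        if j is not None:
            c=np.abs(np.array(j)-q).max()
            if best is None or c<best[0]: best=(c,a+k*np.pi)
    return best[1]
def over(p,a,z):
    a=pick_a([p[0],p[1],z],a); r.goto([p[0],p[1],z],down(a)); return a
def st(msg=""):
    o=readout.observe(); print(msg,"t",round(float(o["t"]),1),"pos",np.round(o["ee_pos"],1),"F",np.round(o["force"],1),"w",round(float(o["width"]),3),"ff",round(float(o["finger_force"]),1)); return o
E
python3 - <<'E'
from h import *
a=np.radians(163.3-180); g=[640.9,15.3]
over(g,a,150); r.line_to([*g,13],100); st("at"); eoat.grasp(); st("gr")
r.line_to([*g,260],200); st("up")
over([450,120],np.radians(50),330)
b=[457,375]
a=over(b,np.radians(111.8),200); st("box")
r.line_to([*b,60],150); r.line_to([*b,13],60); st("low"); eoat.gripper_open(); r.line_to([*b,200],150); st("out")
over([440,60],-np.pi/2,430); r.pause(.3)
im,d,m=shot("wrist","w2"); np.savez("pics/w2.npz",im=im,d=d); st()
E
```

```text
at t 5.6 pos [641.3  15.3  13.6] F [0.9 0.4 0.4] w 1.002 ff 0.0
gr t 6.2 pos [641.1  15.4  13.3] F [-0.1 -0.   6.5] w 0.266 ff 60.0
up t 7.6 pos [640.4  15.2 258.9] F [ 0.   0.1 -0.1] w 0.259 ff 59.3
box t 9.8 pos [457.9 374.  200.3] F [ 0.8 -0.3 -1.1] w 0.265 ff 59.2
low t 11.8 pos [457.1 375.2  13.3] F [-0.   0.2 -0.5] w 0.265 ff 59.2
out t 13.8 pos [456.8 374.7 199.2] F [ 0.1 -0.1 -0.1] w 1.0 ff 0.0
 t 15.6 pos [440.1  60.2 429.7] F [-0.   0.4  0.1] w 0.996 ff 0.0
```

View pics/w2.png

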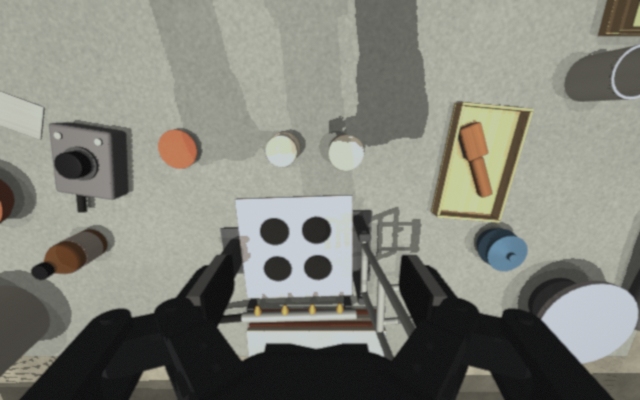

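```bash
cat >> h.py <<'E'
def top(P,x,y,rad=50,z=(40,75)):
    s=(np.hypot(P[...,0]-x,P[...,1]-y)<rad)&(P[...,2]>z[0])&(P[...,2]<z[1]); q=P[s]
    t=q[q[:,2]>np.percentile(q[:,2],80)-6]; c,rr=cv2.minEnclosingCircle(t[:,:2].astype(np.float32)); return np.round(c,1),round(rr,1),t.mean(0).round(1),len(t)
E
python3 - <<'E'
from h import *
m=eyes.camera_model("wrist"); f=np.load("pics/w2.npz"); im=f["im"];P=cloud(f["d"],m)
k=np.zeros((400,640),np.uint8); k[215:285,250:340]=(im.max(2)[215:285,250:340]<80)*255
M=[]
for c in cv2.findContours(k,cv2.RETR_EXTERNAL,cv2.CHAIN_APPROX_NONE)[0]:
    if cv2.contourArea(c)>200: e=cv2.fitEllipse(c); M.append(onplane(e[0],8,m)[0]); print(np.round(e[0]),np.round(M[-1],1))
print("c",np.mean(M,0)); print("rook",top(P,425,0)); print("tum",top(P,429,112)); print("sau",top(P,427,-208,50,(8,30)))
print(P[235,400],[np.round(P[v,u]) for v,u in ((265,383),(300,405))])
E
```

```text
[277. 268.] [692.3 -27.2   8. ]
[317. 267.] [689.2  62.6   8. ]
[274. 231.] [602.4 -30.4   8. ]
[316. 230.] [599.4  59.4   8. ]
c [645.8128858   16.12243314   8.        ]
rook (array([425.9,  -2.5]), 28.0, array([425.2,  -2.1,  65.7]), 783)
tum (array([429. , 112.8]), 31.7, array([428.3, 112.7,  63.7]), 998)
sau (array([ 427.9, -207.5]), 37.5, array([ 427.5, -208. ,   17.5]), 1154)
[614.75356254 242.48196756   1.02077556] [array([689., 211.,  -1.]), array([448., 102., 456.])]
```

```bash
cat >> h.py <<'E'
def place(src,dst,zg,a=0.035):
    over(src,a,160); r.line_to([*src,zg],120); eoat.grasp(); r.pause(.2); st("grip")
    r.line_to([*src,zg+90],120); 
    if readout.observe()["width"]<.1: raise SystemExit("missed")
    r.line_to([*dst,zg+90],200); r.line_to([*dst,zg+8+8],100); r.pause(.3)
    f0=readout.observe()["force"][2]; z=zg+8+8
    while z>zg+8-2:
        z-=1; r.line_to([*dst,z],20); r.pause(.1); f=readout.observe()["force"][2]
        if abs(f-f0)>2: break
    st(f"down z={z-zg-8} df={f-f0:.1f}"); eoat.gripper_open(); r.pause(.3); r.line_to([*dst,200],100); st("done")
E
python3 - <<'E'
from h import *
place([425.6,-2.3],[692.3,-27.2],30)
over([440,60],-np.pi/2,430); r.pause(.2)
im,d,m=shot("wrist","w3"); P=cloud(d,m)
print("rook",top(P,692,-27,50,(60,90)),"tum",top(P,429,112,90)); st()
E
```

```text
grip t 18.7 pos [425.8  -2.5  30.7] F [-6.5 -1.2 23.4] w 0.639 ff 58.3
down z=0 df=13.6 t 25.1 pos [692.4 -27.1  38.9] F [-5.  -1.6 12.9] w 0.633 ff 64.2
done t 27.6 pos [692.1 -27.2 199.5] F [-0.1 -0.7 -0.9] w 0.999 ff 0.0
rook (array([692., -27.]), 27.8, array([690.3, -26.6,  73.5]), 545) tum (array([428.9, 113. ]), 31.6, array([428.2, 112.7,  63.6]), 1001)
 t 29.2 pos [440.2  59.8 429.6] F [ 0.3 -0.3  0.1] w 1.001 ff 0.0
```

View pics/w3.png

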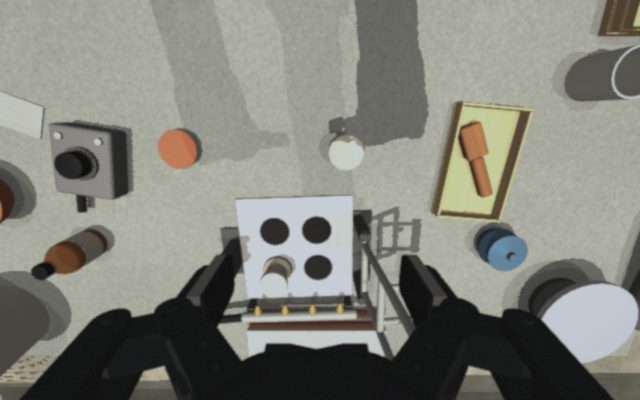

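```bash
sed -i 's/z-=1; r.line_to(\[\*dst,z\],20)/z-=.4; r.line_to([*dst,z],10)/; s/zg+8+8/zg+8+4/g; s/>2: break/>1.5: break/' h.py; python3 - <<'E'
from h import *
place([428.5,112.8],[599.4,59.4],14)
over([440,60],-np.pi/2,430); r.pause(.2)
im,d,m=shot("wrist","w4"); P=cloud(d,m)
print("rook",top(P,692,-27,50,(60,90)),"tum",top(P,599,59,50,(60,90))); st()
for n in("scene","side"):
    im,d,m=shot(n,"b_"+n); P=cloud(d,m)
    s=(P[...,2]>150)&(P[...,2]<260)&(P[...,1]>195)&(P[...,1]<270)&(P[...,0]>580)&(P[...,0]<720)&(im.max(2)<70)
    print(n,"handle",P[s].mean(0).round(1),np.percentile(P[s],[3,97],axis=0).round(1),s.sum())
E
```

```text
grip t 32.2 pos [428.8 112.7  14.7] F [-4.7 -2.7 19.1] w 0.716 ff 59.9
down z=0.8000000000000114 df=3.1 t 38.2 pos [599.5  59.4  22.9] F [-2.1 -0.2  1.5] w 0.719 ff 65.1
done t 40.8 pos [599.2  59.4 199.5] F [0.1 0.1 0.3] w 1.001 ff 0.0
rook (array([691.1, -27.4]), 28.7, array([690.3, -26.8,  73.4]), 549) tum (array([599.5,  59.6]), 31.9, array([597.8,  59.6,  71.5]), 789)
 t 42.2 pos [440.2  59.9 429.4] F [-1.2 -0.6 -0.3] w 0.996 ff 0.0
scene handle [646.3 234.8 204.2] [[606.5 227.5 195.2]
 [680.3 244.7 209.1]] 186
side handle [630.2 243.3 204.1] [[595.9 234.2 194.8]
 [668.3 249.1 210.1]] 135
```

View pics/b_scene.png

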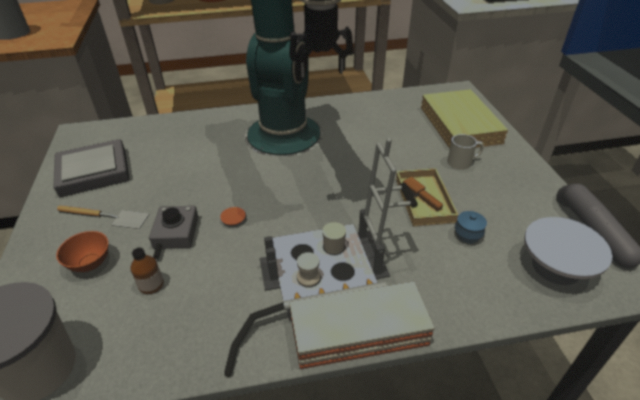

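```bash
cat > frame.py <<'E'
from h import *
psi=.035; C=np.array([646,16.5]); Y=np.array([-np.sin(psi),np.cos(psi)]); hin=C+133*Y
def bar(al,dy,dz): return [*(hin+(dy-136*np.cos(al))*Y),95+136*np.sin(al)+dz]
E
python3 - <<'E'
from frame import *
eoat.grasp()
p=bar(2.26,75,-22); r.goto([450,250,400],down(psi)); r.goto([p[0],p[1],360],down(psi)); r.line_to(p,150); st("beside")
for al in np.linspace(2.3,1.1,16):
    r.line_to(bar(al,22,-22),70); f=readout.observe()["force"]; print(round(al,2),np.round(f,1),end=" | ")
    if np.linalg.norm(f)>25: print("STOP"); break
st("end")
E
```

```text
beside t 47.2 pos [636.  311.1 179. ] F [ 0.5 -0.3 -0.1] w 0.003 ff 0.0
2.3 [-0.8  0.6 -0.6] | 2.22 [ 0.3 -0.8  0.2] | 2.14 [-0.6  0.1  0.3] | 2.06 [ 0.1 -0.6 -0.7] | 1.98 [-0.7 -0.4 -0.4] | 1.9 [-0.6 -0.2  0.6] | 1.82 [ 0.4 -0.6  0.3] | 1.74 [ 0.7  0.7 -0.2] | 1.66 [ 0.   0.5 -0.5] | 1.58 [ 0.5 -0.2  0.4] | 1.5 [-0.4  0.5 -0.4] | 1.42 [ 0.6  0.9 -0.5] | 1.34 [-0.3 -0.1 -0.3] | 1.26 [ 0.1 -0.1 -0. ] | 1.18 [ 0.2 -0.4  0.8] | 1.1 [-0.   0.7 -0.7] | end t 52.6 pos [642.7 109.  193.9] F [-0.   0.7 -0.7] w 0.003 ff 0.0
```

```bash
python3 - <<'E'
from h import *
a=shot("scene")[0][120:320,220:460]; b=shot("side")[0][120:320,170:410]
cv2.imwrite("pics/c1.png",cv2.resize(np.hstack([a,b]),(800,333))[:,:,::-1])
E
```

```text
(no output)
```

View pics/c1.png

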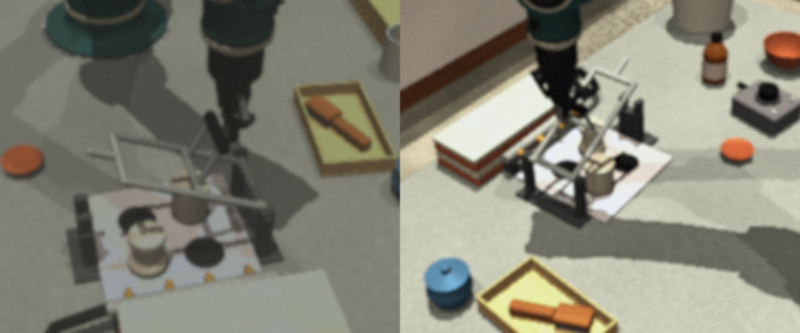

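```bash
python3 - <<'E'
from frame import *
r.line_to(bar(1.1,35,70),100); r.line_to(bar(1.1,-3,60),100); r.line_to(bar(1.1,-3,16),60)
for al in np.linspace(1.1,.58,27):
    p=bar(al,0,10); r.line_to(p,50); f=readout.observe()["force"]; print(round(al,2),np.round(f,1),end=" | ")
    if f[2]>10: break
r.pause(.3); st("end")
a=shot("scene")[0][150:320,220:460]; b=shot("side")[0][130:300,170:410]
cv2.imwrite("pics/c2.png",cv2.resize(np.hstack([a,b]),(800,283))[:,:,::-1])
E
```

```text
1.1 [-0.5 -0.4  0.4] | 1.08 [ 0.1  0.6 -0.2] | 1.06 [ 0.2 -0.4  0.4] | 1.04 [ 0.5 -0.4 -0.4] | 1.02 [-1.  -0.4  0.5] | 1.0 [-0.3 -0.5  0.8] | 0.98 [-0.7  0.4 -0.2] | 0.96 [ 0.5 -0.7 -0.1] | 0.94 [ 0.2 -0.5  0.1] | 0.92 [-0.3  0.   0.3] | 0.9 [0.2 0.8 0. ] | 0.88 [ 0.5 -0.3 -0. ] | 0.86 [ 0.2 -0.3 -0.2] | 0.84 [ 0.5 -0.1 -1.1] | 0.82 [-0.2 -1.2 -0.2] | 0.8 [0.3 0.4 0.3] | 0.78 [0.5 0.5 0.8] | 0.76 [1.2 0.3 0.1] | 0.74 [ 0.4 -0.6  0.3] | 0.72 [-0.8  0.7 -0.1] | 0.7 [0.3 0.5 0.7] | 0.68 [-0.2  0.1 -0. ] | 0.66 [-0.4  0.4 -0.6] | 0.64 [ 0.1 -0.2  0.5] | 0.62 [-3.5  3.2 11.8] | end t 61.8 pos [645.3  39.6 184.8] F [-3.4  1.  11.7] w -0.001 ff 5.6
```

View pics/c2.png

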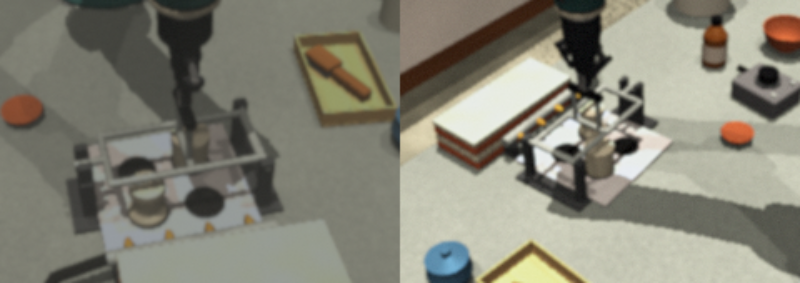

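```bash
python3 - <<'E'
from frame import *
p=readout.observe()["ee_pos"]; r.line_to([p[0],p[1],p[2]-.8],20); r.pause(.2); st("press")
r.line_to(bar(.6288,0,150),120)
over([440,0],-np.pi/2,430); r.pause(.2)
im,d,m=shot("wrist","w5"); P=cloud(d,m)
print("rook",top(P,692,-27,45,(60,80)),"tum",top(P,599,59,45,(60,80)))
B=P.reshape(-1,3); rel=(B[:,:2]-C)@np.array([[np.cos(psi),-np.sin(psi)],[np.sin(psi),np.cos(psi)]])
for y0 in range(-140,130,30):
    s=(np.abs(np.abs(rel[:,0])-50)<12)&(np.abs(rel[:,1]-y0)<6)&(B[:,2]>84)&(B[:,2]<150); print(y0,s.sum(),B[s,2].round(1).tolist()[:0],np.round(np.percentile(B[s,2],[50,95]),1) if s.any() else "")
k=top(P,449.5,-372,40,(74,95)); print("key",k); st()
E
```

```text
press t 62.4 pos [645.4  39.7 184.8] F [-5.5 -1.4 13.1] w 0.001 ff 6.4
rook (array([678.6, -28.2]), 24.0, array([673. , -28.2,  73.3]), 330) tum (array([598.8,  58.4]), 31.6, array([596.9,  60.7,  71.6]), 896)
-140 0 [] 
-110 11 [] [98.  99.6]
-80 72 [] [ 99.6 101.8]
-50 70 [] [ 99.5 101.7]
-20 70 [] [ 99.6 101.5]
10 72 [] [ 99.6 101.4]
40 71 [] [ 99.8 101.1]
70 69 [] [ 99.6 101.8]
100 68 [] [ 99.7 101.5]
key (array([ 450.1, -373. ]), 24.6, array([ 449.6, -371.6,   80.3]), 633)
 t 65.1 pos [4.403e+02 1.000e-01 4.296e+02] F [-0.6 -0.9 -0.4] w -0.004 ff 0.0
```

View pics/w5.png

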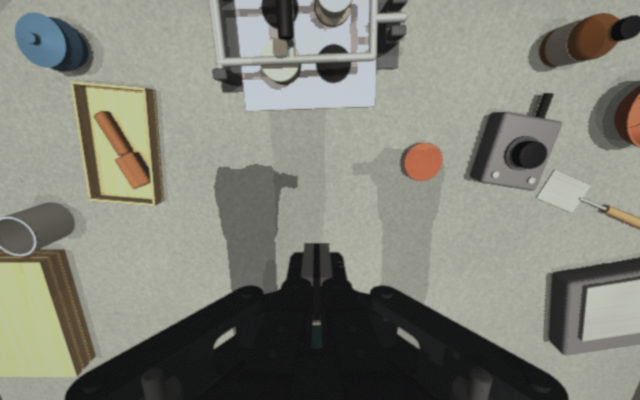

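```bash
python3 - <<'E'
from h import *
k=[449.8,-372.3]; over(k,-np.pi/2,150); r.line_to([*k,90],100); r.pause(.4)
f0=np.mean([readout.observe()["force"][2] for _ in range(3)]); r.line_to([*k,84],30); L=[]
def fz(): return np.mean([(r.pause(.03),readout.observe()["force"][2])[1] for _ in range(3)])-f0
z=84; 
while z>70.5:
    z-=1 if z>76 else .25; r.line_to([*k,z],15); f=fz(); L.append((round(z,2),round(float(readout.observe()["ee_pos"][2]),2),round(float(f),1)))
    if f>4.5: break
print(L); st("click"); r.pause(1.6); st("held"); print(fz())
E
```

```text
[(83, 83.07, 0.6), (82, 81.99, 0.6), (81, 81.02, 1.2), (80, 80.01, 1.7), (79, 79.03, 1.3), (78, 78.0, 1.5), (77, 77.0, 2.3), (76, 76.01, 2.2), (75.75, 75.77, 2.3), (75.5, 75.51, 2.3), (75.25, 75.29, 3.0), (75.0, 75.0, 2.9), (74.75, 74.76, 2.6), (74.5, 74.5, 3.4), (74.25, 74.25, 2.5), (74.0, 74.01, 3.3), (73.75, 73.76, 3.3), (73.5, 73.52, 3.1), (73.25, 73.24, 3.4), (73.0, 73.08, 5.3)]
click t 75.3 pos [ 449.8 -372.3   73.1] F [-0.2 -0.8  4.2] w -0.005 ff 2.5
held t 76.9 pos [ 449.8 -372.3   73.1] F [-0.4 -0.7  4.7] w 0.0 ff 2.6
5.358995746826907
```

Exactly at the click and held 1.6 s+; now fully home.

```bash
python3 - <<'E'
from h import *
k=[449.8,-372.3]; L=[]
for z in (71,69,68,67.5,67,66.5,66,65.5):
    r.line_to([*k,z],25); r.pause(.05); o=readout.observe(); L.append((z,round(float(o["ee_pos"][2]),2),round(float(o["force"][2]),1)))
    if o["force"][2]>17: break
print(L); r.pause(.3); st("home"); r.line_to([*k,200],100); r.goto([420,-250,430],down(-np.pi/2)); r.pause(.3)
im,d,m=shot("wrist"); P=cloud(d,m); print("key",top(P,449.5,-372,40,(60,95)))
a=shot("scene")[0][150:320,220:460]; b=shot("side")[0][130:300,170:410]
cv2.imwrite("pics/c3.png",cv2.resize(np.hstack([a,b]),(800,283))[:,:,::-1]); st()
E
```

```text
[(71, 71.26, 10.1), (69, 69.32, 11.1), (68, 68.39, 10.6), (67.5, 67.92, 12.1), (67, 67.43, 12.0), (66.5, 66.95, 12.3), (66, 66.7, 16.9), (65.5, 66.51, 22.6)]
home t 79.7 pos [ 450.  -372.5   66.5] F [-5.3  3.8 22.7] w -0.001 ff 11.2
key (array([ 449.1, -373.4]), 23.7, array([ 449.7, -373.1,   80.5]), 627)
 t 82.7 pos [ 420.  -250.1  429.8] F [-0.8  0.3 -0.4] w -0.003 ff 0.0
```

View pics/c3.png

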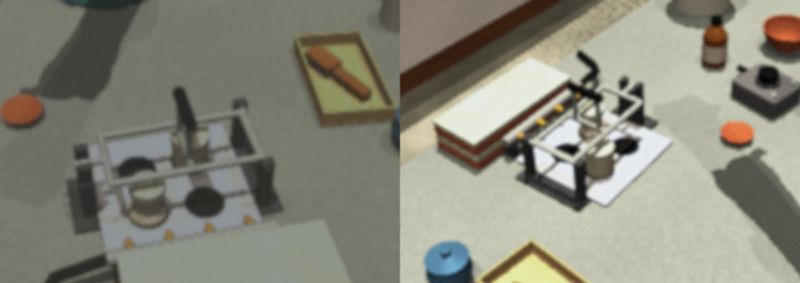

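The pictures show the frame level with its nose in the catch, both pieces upright on the tray and the brush in the box. The key read back at its released height, so I am handing in.

```bash
python3 -c "
from workcell import finish_job
print(finish_job())"
```

```text
the job is handed in; nothing more can be done
None
```

The job is done and handed in at about 83 s: brush laid in the tool box, both pieces found (rook and tumbler) upright on the tray, frame closed in the catch, key held at the first click for over 1.6 s, then pressed fully home and released.

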